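# Roll the sole edge of a shoe on a free-running carriage

### The arm

A 6-joint arm with a two-finger parallel gripper is mounted at the origin on the work surface. World frame = base frame: x ahead of the robot, y to its left, z up, the work surface at z = 0. Lengths are in m, angles in rad, forces in N, time in s.
With the tool pointing down it reaches from about 0.275 to 0.85 m from the base axis. Payload 5.2 kg.
Tool frame: the origin (TCP) lies midway between the tips of the shut fingers; the grasp point (between the pads) lies 19 mm behind it; x points along the fingers, y is the direction in which the jaws open and shut, and the axes are right-handed (so a half turn about x gives the same grasp; the last joint's range is limited). The gripper opens to 85 mm and grips with 20 to 120 N. Pads are 22 mm wide; open, the fingers measure 114 mm over their backs; the gripper's body (76 mm by 85 mm) begins 54 mm behind the grasp point. The pads swing forward as they close: fully open they stand 13 mm farther back than shut.
Start: joints at [-1.391, 0.259, 1.535, -0, 1.348, -0.203], TCP at [0.205, -0.51, 0.198] pointing down, gripper open.
Joint ranges: [-3.14, 3.14], [-0.91, 2.08], [0.19, 2.58], [-1.22, 4.36], [0.22, 2.71], [-3.12, 3.12]. Speed limits (rad/s): [2.57, 2.57, 3.14, 3.14, 3.14, 3.14].

### API

Orientations are given as a unit quaternion [x, y, z, w].
In Python, from plant import manip gives the robot as it stands.
- The arm moves only by the tool servo_tool, never from a script. Its argument "plan" is a list of rows, each a list of 5 numbers: the shift along the tool's x, y, z in cm, then the turn about the tool's x in degrees, then the opening, from 0 (shut) to 1 (fully open). A call has 1 to 12 rows; each row shifts and turns the commanded pose from where the row before left it, along the tool's axes as they then stand; what a row does not reach is not made up. A row lasts 1/10 s, in which the tool goes at most 50 mm and 8.59 degrees, less where a joint would pass 70% of its speed; a pose out of reach is approached as far as the arm can. A call with a gripper value outside its range is refused whole. The fingers move at their own pace and stop on an object; the grip force is fixed at half the most. Time passes only in rows, so rows that do not move let the fingers close. It gives the time, the measured TCP pose, the force and the opening at its end, in the units of the state.
- manip.get_state(): the state, without advancing time (a new reading comes with each control period).
- manip.camera(name): name is "side" or "top" or "wrist"; returns a dict with "frame" (384x512x3 uint8, red, green, blue), "z_map" (384x512 float32, m along the optical axis (not along the pixel's ray), 0 where there is no reading), "vfov" (degrees; the focal length in pixels is half the picture's height over the tangent of half this angle, whatever the lens; pixels are square), "cx", "cy" (the principal point, pixels), "world_to_cam" (4x4, takes a point from world to camera coordinates). Camera axes: x right, y down, z forward; pixel columns grow to the right and rows downward; lengths in m; the calibration is good to about 2 mm. A picture is of the moment at which its call begins.
- manip.finish_job(): hands the job in, once; it reports no verdict.
The state is a dict: "time_s": time; "joint_positions": joint angles; "joint_velocities": joint speeds; "tau": joint torques, N m; "ee_pos": TCP position; "tcp_rot": TCP orientation; "ft_force": force on the tool from outside, world axes, zero at the start; "ft_torque": the same for the moment, N m; "gripper_width": finger opening in m.
Only numpy, scipy, OpenCV 4.12 (cv2) and the standard library are available. Lean on these libraries where they do the work, as an engineer would, in place of code of your own. Each camera call takes 0.05 s, during which the arm holds its last target. There are 200 camera calls.

### The job

Take the edge roller out of its stand and press its steel ball wheel against the shoe's near sole edge, first at the heel end (red mark), then roll along the edge to the toe end (blue mark) without lifting and with the bed's pointer kept in the green, about 6 N. Then work the free-running carriage to the rig's centre mark and balance it there for six seconds, the wheel still pressed near the yellow mark; the program finishes while holding it so, the carriage almost still. Press only with the wheel, never let the carriage reach its end stops, and leave everything else on the bench alone.

Things in the scene. Friction and masses are not known exactly. Their poses are not given: they have to be found in the camera images.
- centre_mark (a point): Black line on the yellow strip of the fixed green rig base (200 x 800 mm, turned up to 0.12 rad). Point: 22 mm above the table, right below the shoe's origin when carriage and bed are at 0. Axes: x across the rails, away from the robot (push direction); y along the rails to the robot's left; z up.
- carriage (a joint): Position (m) of the 220 mm steel carriage along the rig's y: 0 with its red pointer at the centre mark, + to the robot's left, end stops at -0.25 and +0.25. Free-running, no spring or drive: only the sideways part of the wheel's push moves it. Moving mass with bed and shoe 5.5 kg nominal, drag 1.5 N s/m, dry friction 0.02 N.
- bed (a joint): Travel (m) of the sprung bed carrying the shoe, along the rig's x, on the carriage: 0 at rest, + as the shoe is pushed away from the robot, stop at 0.06. Spring 200 N/m, no preload, damping 8 N s/m, bed and shoe 1.6 kg: pressing force = 200 x travel. A black pointer shows it on a scale: green 0.018 to 0.040 (3.6 to 8 N), then red.
- shoe: Brown shoe fixed on the bed; sole 260 mm long, 115 wide, 30 thick. Origin: middle of the sole's underside, 82 mm above the table. x across it away from the robot, y from heel (robot's right) to toe, z up; same as the rig's axes. The upper stays 8 mm or more behind the sole edge, top 98 mm above the origin.
- edge_mid (a point): Middle of the near sole edge (yellow mark): shoe x = -60 mm, y = 0, half way up the sole, 97 mm above the table. Shoe's axes. The near edge is an upright wall bulging to the robot, half an ellipse of half axes 60 mm (x) and 130 mm (y) about the shoe's origin; radius 282 mm here.
- heel_mark (a point): Red mark at the heel end of the near edge: 70 mm to the robot's right of the yellow mark and 9 mm farther in x. A wheel centre at shoe y = u pushes the carriage with -(pressing force) x u / 0.32 m along y: pressed at the heel it runs to the robot's left, at the toe to the right; under a wheel held still it slips away ever faster.
- toe_mark (a point): Blue mark at the toe end of the near edge: 70 mm to the robot's left of the yellow mark and 9 mm farther in x, same height. To brake or balance, the wheel must follow the carriage and keep ahead of it, on the side to which it drifts. Rolling resistance of the wheel about 0.2 N.
- edge_roller: Tool standing loose and upright in its stand, 280 g: square yellow handle 28 x 28 mm (sides along its x and y) from 85 to 150 mm above its origin, below it neck and steel ball wheel. Origin: centre of the foot's underside; z up the handle. Grip about 122 mm above the origin; fingers closing along the push direction hold it best.
- wheel_centre (a point): Centre of the tool's freely spinning steel ball wheel (radius 38 mm, upright axis), 40 mm above the tool's origin. Tool's axes. Keep it at the height of the edge's middle. Just touching the middle of the edge it is at shoe x = -98 mm; at shoe y = u about u*u/0.64 m farther in x.
- stand: Fixed blue cup, 84 mm wide, 28 mm high (inside 70 mm wide, floor 10 mm above the table), on a dark disc 110 mm across. Origin: centre of its underside. The tool's foot stands on its floor; lift it by 40 mm to clear.
- thread_spool: Bystander in front of the rig: yellow thread spool, 48 mm wide, 70 mm high; leave it alone. Origin: centre of its underside.
- glue_jar: Bystander in front of the rig: amber glue jar, 70 mm wide, 90 mm high; leave it alone. Origin: centre of its underside.

How it is judged:
On the way, in this order (a step that is already met when the one before it is completed fails the run):
1. the edge roller is lifted out of its stand (height (world z) of edge_roller above 0.045 m), for 0.1 s.
2. the wheel presses the heel end of the edge, bed travel 14 to 44 mm (value of joint bed between 0.014 and 0.044 m and contact force between edge_roller and shoe above 0.2 N and y of wheel_centre in the frame of shoe between -0.105 and -0.045 m), for 0.15 s.
3. the wheel presses the middle of the edge in the same band (value of joint bed between 0.014 and 0.044 m and y of wheel_centre in the frame of shoe between -0.025 and 0.025 m), for 0.07 s.
4. the wheel presses the toe end of the edge in the same band (value of joint bed between 0.014 and 0.044 m and contact force between edge_roller and shoe above 0.2 N and y of wheel_centre in the frame of shoe between 0.045 and 0.105 m), for 0.1 s.
5. balanced at the centre mark for 6 s: bed in the band, carriage within 80 mm of the centre, wheel within 45 mm of the edge's middle (value of joint bed between 0.014 and 0.044 m and value of joint carriage between -0.08 and 0.08 m and y of wheel_centre in the frame of shoe between -0.045 and 0.045 m), for 6 s.
At the end, for the whole second after the job is handed in: The held wheel presses the sole edge: bed travel 14 to 44 mm, wheel centre within 70 mm of the middle of the edge, carriage within 120 mm of the centre mark and slower than 0.15 m/s, tool upright within 0.3 rad, through the last second (value of joint bed between 0.014 and 0.044 m and contact force between edge_roller and shoe above 0.2 N and value of joint carriage between -0.12 and 0.12 m and y of wheel_centre in the frame of shoe between -0.07 and 0.07 m and velocity of joint carriage between -0.15 and 0.15 m/s and height (world z) of edge_roller above 0.035 m and angle between edge_roller's own z axis and vertical below 0.3 rad); the arm keeps its last pose, push and grip.
It fails at once if pressed too hard (bed travel over 54 mm) (value of joint bed above 0.054 m).
It fails at once if the carriage ran onto an end stop (value of joint carriage above 0.244 m or value of joint carriage below -0.244 m).
It fails at once if the wheel left the edge, or came to its middle part without pressure (value of joint bed below 0.006 m and x of wheel_centre in the frame of shoe above -0.11 m and z of wheel_centre in the frame of shoe below 0.05 m and y of wheel_centre in the frame of shoe between -0.035 and 0.035 m).
It fails at once if the fingers touched the shoe (contact force between the fingers and shoe above 0.5 N).
It fails at once if a bystander was moved (distance of any of thread_spool, glue_jar from where it was at the start of the episode above 0.03 m).
It also fails if it takes over 54 s, if anything falls off the work surface, if the arm or the gripper's body presses on something with over 40 N, if the wrist force passes 120 N, or if a joint passes its speed limit or range.

## Working session

There is one attempt and no reset: what is moved stays moved. The work goes in short steps, Python scripts to look and compute and a tool call to move; the robot and the scene stay as the last step left them, time stands still between calls to the robot, and variables do not carry over. Pictures are saved under pics/ and viewed, about 8 in all and at most 12, crops included, and the job is handed in when it is done.

Besides the shell and the picture viewer there is one more tool, called after "Emit:" by a JSON object that holds its "api" and its "payload", one argument or row to a line. servo_tool: Moves the arm, as the interface text tells. Its arguments: {"type":"object","properties":{"plan":{"type":"array","items":{"type":"array","items":{"type":"number"}}}},"required":["plan"]}

```bash
mkdir -p pics; ls; cat > h.py <<'E'
import numpy as np, cv2
from plant import manip
def cam(n):
    c=manip.camera(n); c['f']=192/np.tan(np.radians(c['vfov'])/2); c['T']=np.linalg.inv(c['world_to_cam']); return c
def save(c,n): cv2.imwrite('pics/'+n+'.png',c['frame'][:,:,::-1])
def ray(c,u,v,z):
    d=c['T'][:3,:3]@np.array([(u-c['cx'])/c['f'],(v-c['cy'])/c['f'],1]); o=c['T'][:3,3]
    return o+d*(z-o[2])/d[2]
def pts(c):
    v,u=np.mgrid[:384,:512]; z=c['z_map']
    P=np.stack([(u-c['cx'])/c['f']*z,(v-c['cy'])/c['f']*z,z],-1)
    return P@c['T'][:3,:3].T+c['T'][:3,3]
E
python3 - <<'E'
from h import *
a=cam('top');b=cam('side')
cv2.imwrite('pics/a.png',cv2.resize(np.vstack([a['frame'],b['frame']])[:,:,::-1],None,fx=.78,fy=.78,interpolation=cv2.INTER_AREA))
for n,c in(('top',a),('side',b)):
    print(n,c['f'],c['T'].round(3).tolist()); np.savez('pics/'+n,**c)
print(manip.get_state())
E
```

```text
pics
top 401.65665995819603 [[0.024, -0.997, 0.078, 0.405], [-1.0, -0.024, -0.002, -0.002], [0.004, -0.078, -0.997, 1.103], [0.0, 0.0, 0.0, 1.0]]
side 489.76889842867865 [[-0.601, -0.523, 0.604, -0.175], [-0.799, 0.375, -0.47, 0.525], [0.02, -0.765, -0.643, 0.801], [0.0, 0.0, 0.0, 1.0]]
{'time_s': 0.1, 'joint_positions': array([-1.39082866e+00,  2.59272870e-01,  1.53596966e+00,  1.71218968e-05,
        1.34797658e+00, -2.02782400e-01]), 'joint_velocities': array([-0.00052056, -0.00065484, -0.00276589,  0.00043636,  0.00197302,
       -0.00046462]), 'tau': array([ 3.03104855e-03, -4.46974289e+01, -2.91248435e+01, -5.35248057e-05,
        6.17774160e-03,  3.94253470e-05]), 'ee_pos': array([ 0.20535299, -0.50967096,  0.19745797]), 'tcp_rot': array([ 0.69421006,  0.13507165, -0.69418513,  0.13392178]), 'ft_force': array([-0.66916441, -0.36040322,  0.19654465]), 'ft_torque': array([-0.0370174 , -0.00728879,  0.01552849]), 'gripper_width': 0.08525861384739757}
```

View pics/a.png

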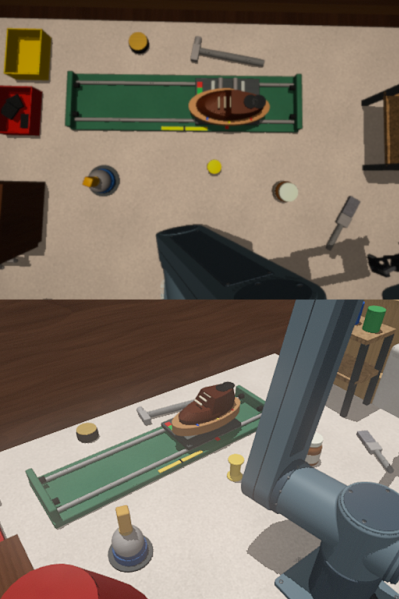

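The top view shows the green rig across the picture, with the centre mark near (236,164) full-scale. The shoe is right of it at about (293,135), the tool and stand are at (130,231), and the spool and jar lie in front of the rig.

```bash
python3 - <<'E'
from h import *
a=dict(np.load('pics/top.npz')); b=dict(np.load('pics/side.npz'))
P=pts(a); hsv=cv2.cvtColor(a['frame'],cv2.COLOR_RGB2HSV); H,S,V=[hsv[:,:,i].astype(int) for i in range(3)]
roi=np.zeros((384,512),bool); roi[80:180,75:400]=1
g=(H>60)&(H<90)&(S>90)&roi
q=P[g]; print('greens z',np.percentile(q[:,2],[5,25,50,75,95]))
r=cv2.minAreaRect(q[abs(q[:,2]-np.median(q[:,2]))<.008][:,:2].astype(np.float32)); print('rig',r)
y=(H>22)&(H<35)&(S>140)&(V>120)&roi
vs,us=np.nonzero(y); print('yellow',[(us.min(),us.max(),vs.min(),vs.max())]); 
for u in range(us.min(),us.max()+1): print(u,(us==u).sum(),end='; ')
print(np.median(P[y],0))
# handle, stand, spool etc
X=P.reshape(-1,3)
def comp(m,n,c=a,PP=P):
    k,l,s,ce=cv2.connectedComponentsWithStats(m.astype(np.uint8))
    for i in range(1,k):
        if s[i,4]>30: 
            p=PP[l==i]; print(n,s[i],ce[i].round(1),np.median(p,0).round(3),'zmax',np.percentile(p[:,2],95).round(3))
m=np.zeros_like(roi); m[200:260,90:170]=1
comp(m&(H>10)&(H<35)&(S>120)&(V>100),'handle'); comp(m&(H>100)&(H<125)&(S>80),'blue')
comp((H>22)&(H<35)&(S>140)&(V>120),'yel')
comp(((H<8)|(H>172))&(S>150)&(V>90)&roi,'red')
Pb=pts(b); hb=cv2.cvtColor(b['frame'],cv2.COLOR_RGB2HSV); m=np.zeros_like(roi); m[250:350,120:220]=1
comp(m&(hb[...,0]>10)&(hb[...,0]<35)&(hb[...,1]>120)&(hb[...,2]>100),'handleside',b,Pb)
A=cv2.resize(a['frame'][85:265,90:390],None,fx=2.6,fy=2.6,interpolation=cv2.INTER_CUBIC)
cv2.imwrite('pics/b.png',A[:,:,::-1])
E
```

```text
greens z [0.01646293 0.01848957 0.01996798 0.02174095 0.06332575]
rig ((0.6446537971496582, 0.04993531107902527), (0.19631215929985046, 0.7859379649162292), 0.7026960849761963)
yellow [(np.int64(207), np.int64(294), np.int64(156), np.int64(167))]
207 4; 208 5; 209 5; 210 5; 211 5; 212 5; 213 5; 214 5; 215 5; 216 5; 217 5; 218 5; 219 5; 220 5; 221 5; 222 5; 223 5; 224 5; 225 5; 226 5; 227 5; 228 5; 229 5; 230 5; 231 4; 232 5; 233 5; 234 4; 235 0; 236 0; 237 2; 238 4; 239 5; 240 5; 241 5; 242 5; 243 5; 244 5; 245 5; 246 5; 247 5; 248 4; 249 4; 250 4; 251 4; 252 4; 253 4; 254 4; 255 4; 256 4; 257 4; 258 4; 259 4; 260 4; 261 5; 262 3; 263 4; 264 3; 265 2; 266 0; 267 0; 268 0; 269 0; 270 0; 271 0; 272 0; 273 0; 274 0; 275 0; 276 0; 277 0; 278 0; 279 0; 280 0; 281 0; 282 0; 283 0; 284 0; 285 0; 286 0; 287 0; 288 0; 289 0; 290 0; 291 0; 292 1; 293 2; 294 2; [0.5536304  0.05776352 0.02168362]
handle [106 226  13  14 135] [111.9 232.7] [0.366 0.327 0.159] zmax 0.162
blue [128 216  20  32 205] [140.1 231.2] [0.368 0.299 0.026] zmax 0.03
yel [   5   37   49   59 1300] [35.5 72.5] [0.798 0.614 0.005] zmax 0.071
yel [207 162  28   5 137] [220.4 164. ] [0.553 0.093 0.022] zmax 0.025
yel [237 162  29   6 120] [250.3 164.4] [0.555 0.012 0.021] zmax 0.025
yel [265 205  19  18 266] [274.4 213.5] [ 0.421 -0.054  0.07 ] zmax 0.073
red [253 105   7   7  49] [256. 108.] [ 0.702 -0.001  0.052] zmax 0.054
handleside [149 264  17  31 199] [156.  272.1] [0.364 0.329 0.159] zmax 0.161
```

View pics/b.png

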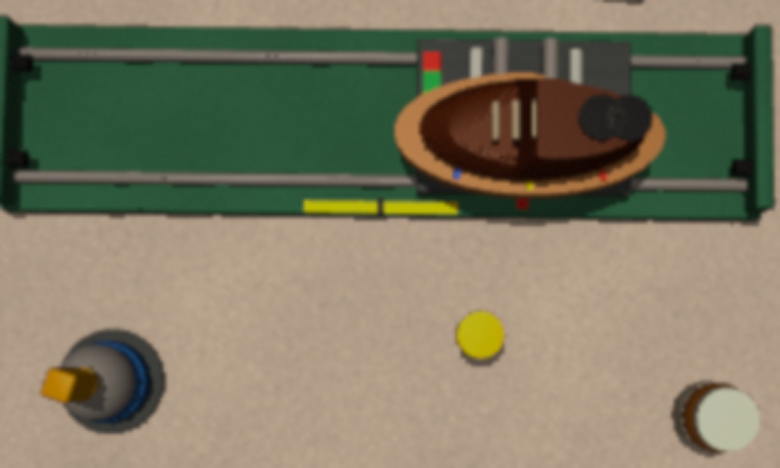

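The crop shows the toe mark at full-frame pixel (266,152), the yellow mark at (294,156.5), the heel mark at (322,153) and the centre line at (235.6,164). The rig's yaw is only about 0.012 rad.

```bash
python3 - <<'E'
from h import *
from scipy.spatial.transform import Rotation as R
a=dict(np.load('pics/top.npz')); b=dict(np.load('pics/side.npz'))
c2f=lambda x,y:(90+(x+.5)/2.6-.5,85+(y+.5)/2.6-.5)
yaw=.0123; ex=np.array([np.cos(yaw),np.sin(yaw)]); ey=np.array([-ex[1],ex[0]])
line=ray(a,235.7,164.2,.022)[:2]; print('line',line)
C=line+ex*((np.array([.6447,.0499])-line)@ex); print('C',C)
for n,p,z in(('toe',(456,174),.1),('mid',(530,186),.1),('heel',(602,176),.1),('redptr',(522,203),.03)):
    w=ray(a,*c2f(*p),z)[:2]; print(n,w,'rig',(w-C)@ex,(w-C)@ey)
print('disc',ray(a,*c2f(112,380),.003),'jar',ray(a,*c2f(727,420),.09))
for c,n in((a,'top'),(b,'side')):
    P=pts(c); h=cv2.cvtColor(c['frame'],cv2.COLOR_RGB2HSV)
    m=(P[...,2]>.150)&(P[...,2]<.17)&(abs(P[...,0]-.366)<.04)&(abs(P[...,1]-.328)<.04)
    print(n,m.sum(),P[m].mean(0),cv2.minAreaRect(P[m][:,:2].astype(np.float32)))
    m=(P[...,2]>.04)&(P[...,2]<.10)&(abs(P[...,0]-.366)<.06)&(abs(P[...,1]-.328)<.06)
    q=P[m]; s=np.linalg.lstsq(np.c_[2*q,np.ones(len(q))],(q**2).sum(1),rcond=None)[0]; print('wheel sph',len(q),s[:3],np.sqrt(s[3]+s[:3]@s[:3]))
s=manip.get_state(); M=R.from_quat(s['tcp_rot']).as_matrix(); print(M.round(3))
E
```

```text
line [0.55391778 0.05042163]
C [0.64467985 0.05153806]
toe [ 0.57694137 -0.0265475 ] rig -0.0686937846492245 -0.07724648428170078
mid [ 0.56696866 -0.09853013] rig -0.07955110758600034 -0.14910101403008777
heel [ 0.57849057 -0.1682443 ] rig -0.06888753039170213 -0.21895162977538163
redptr [ 0.56032609 -0.09725406] rig -0.08617748178668115 -0.14774333536444426
disc [0.3670259  0.32608445 0.003     ] jar [ 0.34587198 -0.29299482  0.09      ]
top 152 [0.36674662 0.32704823 0.15884608] ((0.3667631149291992, 0.3283911645412445), (0.029433364048600197, 0.028224695473909378), 72.52864074707031)
wheel sph 522 [0.36685072 0.32786264 0.05489742] 0.035169613774170855
side 249 [0.36507604 0.32690866 0.15816539] ((0.3676736056804657, 0.32612475752830505), (0.028193335980176926, 0.029819101095199585), 70.93838500976562)
wheel sph 1199 [0.36734139 0.3259251  0.05474032] 0.035115662562956874
[[-0.     0.373 -0.928]
 [ 0.002 -0.928 -0.373]
 [-1.    -0.002 -0.   ]]
```

```bash
cat >> h.py <<'E'
def yaw_of(s):
    from scipy.spatial.transform import Rotation as R
    M=R.from_quat(s['tcp_rot']).as_matrix(); return np.arctan2(M[1,1],M[0,1])
def plan(p,yaw,tp,tyaw,n,g,rd=1):
    out=[]; d=(np.array(tp)-p)/n; dy=(tyaw-yaw)/n
    for i in range(n):
        y=yaw+i*dy; T=np.array([[0,0,-1],[np.cos(y),np.sin(y),0],[np.sin(y),-np.cos(y),0]])
        out.append([round(float(v),rd) for v in T@d*100]+[round(-float(np.degrees(dy)),1),g])
    return out
E
python3 - <<'E'
from h import *
for n in('top','side'):
    c=dict(np.load(f'pics/{n}.npz')); P=pts(c); m=(P[...,2]>.086)&(P[...,2]<.113)&(P[...,0]>.5)&(P[...,0]<.72)&(abs(P[...,1]+.1)<.2)
    q=P[m]; mid=q[abs(q[:,1]+.098)<.02]; print(n,len(q),'near x',np.percentile(mid[:,0],[0,2,10,50,99]),'y ends',np.percentile(q[:,1],[.3,99.7]),'far',q[:,0].max())
s=manip.get_state(); p=s['ee_pos']; y=yaw_of(s)
a=plan(p,y,[.40,-.1,.23],-.75,11,1); b=plan(np.array([.40,-.1,.23]),-.75,[.367,.327,.20],-.319,11,1)
print(a);print(b)
E
```

```text
top 871 near x [0.55753022 0.55788046 0.55815921 0.56349411 0.67517646] y ends [-0.2242734   0.03249197] far 0.6754536212703401
side 1181 near x [0.55658833 0.55759376 0.55848572 0.56090479 0.57432714] y ends [-0.22710222  0.0305144 ] far 0.666619948916609
[[-0.3, -2.8, -3.0, -2.3, 1], [-0.3, -2.7, -3.1, -2.3, 1], [-0.3, -2.5, -3.2, -2.3, 1], [-0.3, -2.4, -3.3, -2.3, 1], [-0.3, -2.3, -3.4, -2.3, 1], [-0.3, -2.1, -3.5, -2.3, 1], [-0.3, -2.0, -3.6, -2.3, 1], [-0.3, -1.9, -3.7, -2.3, 1], [-0.3, -1.7, -3.8, -2.3, 1], [-0.3, -1.6, -3.8, -2.3, 1], [-0.3, -1.4, -3.9, -2.3, 1]]
[[0.3, -2.9, -2.6, -2.2, 1], [0.3, -2.8, -2.7, -2.2, 1], [0.3, -2.7, -2.9, -2.2, 1], [0.3, -2.5, -3.0, -2.2, 1], [0.3, -2.4, -3.1, -2.2, 1], [0.3, -2.3, -3.1, -2.2, 1], [0.3, -2.2, -3.2, -2.2, 1], [0.3, -2.0, -3.3, -2.2, 1], [0.3, -1.9, -3.4, -2.2, 1], [0.3, -1.8, -3.5, -2.2, 1], [0.3, -1.6, -3.5, -2.2, 1]]
```

Emit:
{"api": "servo_tool", "payload": {
  "plan": [
    [-0.3,-2.8,-3.0,-2.3,1],
    [-0.3,-2.7,-3.1,-2.3,1],
    [-0.3,-2.5,-3.2,-2.3,1],
    [-0.3,-2.4,-3.3,-2.3,1],
    [-0.3,-2.3,-3.4,-2.3,1],
    [-0.3,-2.1,-3.5,-2.3,1],
    [-0.3,-2.0,-3.6,-2.3,1],
    [-0.3,-1.9,-3.7,-2.3,1],
    [-0.3,-1.7,-3.8,-2.3,1],
    [-0.3,-1.6,-3.8,-2.3,1],
    [-0.3,-1.4,-3.9,-2.3,1]
  ]
}}

```text
time_s: 1.2
ee_pos: [0.3976, -0.0987, 0.2312]
tcp_rot: [-0.648, -0.284, 0.648, -0.284]
ft_force: [0.5, -0.2, -0.4]
gripper_width: 0.0856
```

Emit:
{"api": "servo_tool", "payload": {
  "plan": [
    [0.3,-2.9,-2.6,-2.2,1],
    [0.3,-2.8,-2.7,-2.2,1],
    [0.3,-2.7,-2.9,-2.2,1],
    [0.3,-2.5,-3.0,-2.2,1],
    [0.3,-2.4,-3.1,-2.2,1],
    [0.3,-2.3,-3.1,-2.2,1],
    [0.3,-2.2,-3.2,-2.2,1],
    [0.3,-2.0,-3.3,-2.2,1],
    [0.3,-1.9,-3.4,-2.2,1],
    [0.3,-1.8,-3.5,-2.2,1],
    [0.3,-1.6,-3.5,-2.2,1],
    [0,0,0,0,1]
  ]
}}

```text
time_s: 2.4
ee_pos: [0.3633, 0.3303, 0.1973]
tcp_rot: [-0.573, -0.415, 0.573, -0.414]
ft_force: [-0.7, -1.4, -0.4]
gripper_width: 0.0852
```

```bash
python3 - <<'E'
from h import *
c=cam('wrist'); save(c,'w1'); s=manip.get_state(); print(s['time_s'],s['ee_pos'],yaw_of(s))
P=pts(c); m=(P[...,2]>.150)&(P[...,2]<.17)&(abs(P[...,0]-.366)<.04)&(abs(P[...,1]-.328)<.04)
print(m.sum(),P[m].mean(0) if m.any() else 0, cv2.minAreaRect(P[m][:,:2].astype(np.float32)) if m.any() else 0)
print(plan(s['ee_pos'],yaw_of(s),[.367,.327,.113],-.319,4,1))
E
```

```text
2.45 [0.36347667 0.32825528 0.1973179 ] -0.32035897664526974
1089 [0.36835674 0.32909761 0.15846373] ((0.36787694692611694, 0.32815948128700256), (0.02710183709859848, 0.027508124709129333), 72.97151947021484)
[[2.1, 0.1, 0.0, -0.0, 1], [2.1, 0.1, 0.0, -0.0, 1], [2.1, 0.1, 0.0, -0.0, 1], [2.1, 0.1, 0.0, -0.0, 1]]
```

Emit:
{"api": "servo_tool", "payload": {
  "plan": [
    [2.1,0.1,0,0,1],
    [2.1,0.1,0,0,1],
    [2.1,0.1,0,0,1],
    [2.1,0.1,0,0,1],
    [0,0,0,0,0],
    [0,0,0,0,0],
    [0,0,0,0,0],
    [0,0,0,0,0],
    [0,0,0,0,0],
    [0,0,0,0,0],
    [0,0,0,0,0],
    [0,0,0,0,0]
  ]
}}

```text
time_s: 3.65
ee_pos: [0.3693, 0.3261, 0.1158]
tcp_rot: [0.575, 0.413, -0.573, 0.413]
ft_force: [0.0, 0.2, 6.7]
gripper_width: 0.0262
```

Emit:
{"api": "servo_tool", "payload": {
  "plan": [
    [-2,0,0,0,0],
    [-2,0,0,0,0],
    [-2,0,0,0,0],
    [-2,0,0,0,0],
    [-2,0,0,0,0],
    [-1,0,0,0,0],
    [0,0,0,0,0]
  ]
}}

```text
time_s: 4.35
ee_pos: [0.3689, 0.3259, 0.2255]
tcp_rot: [0.575, 0.413, -0.573, 0.413]
ft_force: [-0.9, -0.5, -3.3]
gripper_width: 0.0262
```

```bash
python3 - <<'E'
from h import *
b=cam('side'); save(b,'s1'); s=manip.get_state(); print(s)
P=pts(b); q=s['ee_pos']
m=(abs(P[...,0]-q[0])<.05)&(abs(P[...,1]-q[1])<.05)&(P[...,2]<q[2]-.035)&(P[...,2]>.07)
p=P[m]; print(len(p),'lowest',np.percentile(p[:,2],[0,1,5]))
y=yaw_of(s)
print(y,plan(q,y,[.46,.10,.24],-.15,8,0))
print(plan(np.array([.46,.10,.24]),-.15,[.475,-.165,.24],.0123,8,0))
cv2.imwrite('pics/s1c.png',b['frame'][180:384,60:300,::-1])
E
```

```text
{'time_s': 4.4, 'joint_positions': array([ 4.96526589e-01,  1.34864846e-01,  1.62631528e+00, -2.69171367e-05,
        1.37975146e+00,  8.20532246e-01]), 'joint_velocities': array([-0.00179601,  0.01586232,  0.03317733, -0.0012051 , -0.00551809,
        0.00019091]), 'tau': array([ 4.02132771e-02, -3.99896657e+01, -3.15249717e+01,  7.63860560e-03,
        5.91808395e-02, -1.66464242e-04]), 'ee_pos': array([0.36831137, 0.32555738, 0.22423967]), 'tcp_rot': array([ 0.57433025,  0.41276814, -0.57386893,  0.41284583]), 'ft_force': array([-0.33863082,  0.02992701, -4.57587774]), 'ft_torque': array([-0.00761598,  0.00276504,  0.00248345]), 'gripper_width': 0.026319178595251097}
1132 lowest [0.13651184 0.14222726 0.14980161]
-0.3240006641447739 [[-0.2, 2.0, 2.3, -1.2, 0], [-0.2, 1.9, 2.4, -1.2, 0], [-0.2, 1.9, 2.4, -1.2, 0], [-0.2, 1.8, 2.4, -1.2, 0], [-0.2, 1.8, 2.5, -1.2, 0], [-0.2, 1.7, 2.5, -1.2, 0], [-0.2, 1.7, 2.5, -1.2, 0], [-0.2, 1.6, 2.6, -1.2, 0]]
[[0.0, 0.7, 3.2, -1.2, 0], [0.0, 0.6, 3.3, -1.2, 0], [0.0, 0.5, 3.3, -1.2, 0], [0.0, 0.5, 3.3, -1.2, 0], [0.0, 0.4, 3.3, -1.2, 0], [0.0, 0.3, 3.3, -1.2, 0], [0.0, 0.3, 3.3, -1.2, 0], [0.0, 0.2, 3.3, -1.2, 0]]
```

View pics/s1c.png

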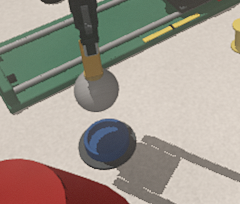

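The tool is gripped upright and clear of the stand, with the ball near crop pixel (97,90).

Emit:
{"api": "servo_tool", "payload": {
  "plan": [
    [-0.2,2.0,2.3,-1.2,0],
    [-0.2,1.9,2.4,-1.2,0],
    [-0.2,1.9,2.4,-1.2,0],
    [-0.2,1.8,2.4,-1.2,0],
    [-0.2,1.8,2.5,-1.2,0],
    [-0.2,1.7,2.5,-1.2,0],
    [-0.2,1.7,2.5,-1.2,0],
    [-0.2,1.6,2.6,-1.2,0]
  ]
}}

```text
time_s: 5.2
ee_pos: [0.4587, 0.0985, 0.2387]
tcp_rot: [-0.537, -0.46, 0.538, -0.459]
ft_force: [0.0, 0.8, -2.6]
gripper_width: 0.0261
```

Emit:
{"api": "servo_tool", "payload": {
  "plan": [
    [0.0,0.7,3.2,-1.2,0],
    [0.0,0.6,3.3,-1.2,0],
    [0.0,0.5,3.3,-1.2,0],
    [0.0,0.5,3.3,-1.2,0],
    [0.0,0.4,3.3,-1.2,0],
    [0.0,0.3,3.3,-1.2,0],
    [0.0,0.3,3.3,-1.2,0],
    [0.0,0.2,3.3,-1.2,0],
    [0,0,0,0,0]
  ]
}}

```text
time_s: 6.1
ee_pos: [0.4717, -0.1693, 0.2383]
tcp_rot: [0.497, 0.502, -0.499, 0.501]
ft_force: [-0.4, 0.8, -3.4]
gripper_width: 0.0263
```

```bash
python3 - <<'E'
from h import *
b=cam('side'); s=manip.get_state(); q=s['ee_pos']; y=yaw_of(s); print(s['time_s'],q,y,s['ft_force'])
P=pts(b); H=cv2.cvtColor(b['frame'],cv2.COLOR_RGB2HSV)
m=(np.linalg.norm(P-(q-[0,0,.066]),axis=-1)<.05)&(H[...,1]<60)&(P[...,2]<q[2]-.045); p=P[m]
from scipy.optimize import least_squares
r=least_squares(lambda c:np.linalg.norm(p-c,axis=1)-.038,q-[0,0,.06],loss='soft_l1',f_scale=.002).x; print(len(p),'wheel',r,'rel',r-q)
print(plan(q,y,[.478,-.165,.163],.0123,5,0,2))
cv2.imwrite('pics/s2.png',b['frame'][:,:,::-1])
t=cam('top'); cv2.imwrite('pics/t2.png',t['frame'][80:260,150:400,::-1].repeat(2,0).repeat(2,1)); np.savez('pics/t2',**t)
E
```

```text
6.15 [ 0.47148971 -0.16707047  0.23831449] 0.007755616642952258 [ 0.21904162  0.55951592 -2.72613038]
0 wheel [ 0.47148971 -0.16707047  0.17831449] rel [ 0.    0.   -0.06]
[[1.51, 0.13, -0.04, -0.1, 0], [1.51, 0.13, -0.04, -0.1, 0], [1.51, 0.13, -0.04, -0.1, 0], [1.51, 0.13, -0.04, -0.1, 0], [1.51, 0.13, -0.04, -0.1, 0]]
```

View pics/t2.png

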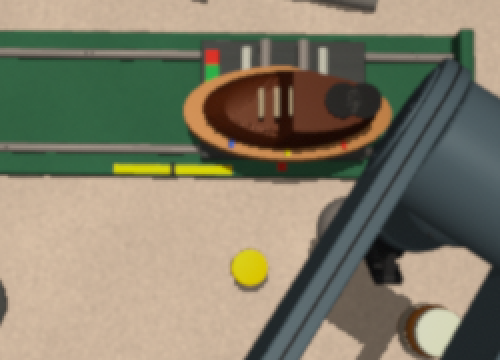

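View pics/s2.png

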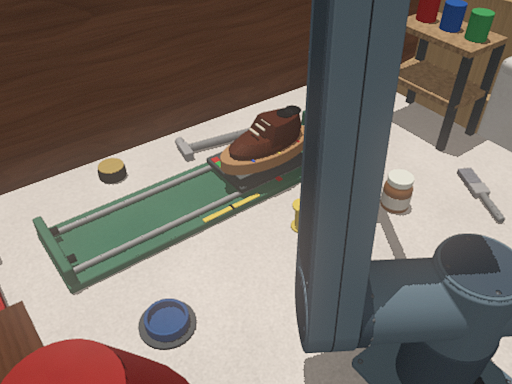

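The pictures show the wheel at about (168,108 + crop offset), right of the spool and in front of the heel. The side view of the contact is hidden by the arm, but the top view still shows the carriage's red and green scale for tracking. Next I lower to wheel height.

Emit:
{"api": "servo_tool", "payload": {
  "plan": [
    [1.5,0.15,0,-0.1,0],
    [1.5,0.15,0,-0.1,0],
    [1.5,0.15,0,-0.1,0],
    [1.5,0.15,0,0,0],
    [1.5,0.1,0,0,0],
    [0,0,0,0,0],
    [0,0,0,0,0]
  ]
}}

```text
time_s: 6.9
ee_pos: [0.479, -0.1644, 0.165]
tcp_rot: [0.496, 0.505, -0.496, 0.504]
ft_force: [-0.3, -0.5, -2.6]
gripper_width: 0.0264
```

```bash
python3 - <<'E'
from h import *
w=cam('wrist'); t=cam('top'); s=manip.get_state(); q=s['ee_pos']; print(s['time_s'],q,yaw_of(s),s['ft_force'])
np.savez('pics/w3',**w);np.savez('pics/t3',**t)
cv2.imwrite('pics/wt3.png',np.vstack([w['frame'],t['frame']])[:,:,::-1][:, :])
im=np.vstack([cv2.resize(w['frame'],None,fx=.78,fy=.78,interpolation=cv2.INTER_AREA),cv2.resize(t['frame'][70:262,150:406],(399,299))])
cv2.imwrite('pics/wt3.png',im[:,:,::-1]); print(w['T'].round(3),w['f'])
hsv=cv2.cvtColor(t['frame'],cv2.COLOR_RGB2HSV);H,S,V=[hsv[...,i].astype(int) for i in range(3)]
m=((H<8)|(H>172))&(S>150)&(V>90); m[:95]=0;m[125:]=0
v,u=np.nonzero(m); print(len(u),u.mean(),v.mean(),ray(t,u.mean(),v.mean(),.053))
E
```

```text
7.0 [ 0.47968871 -0.16525192  0.16597461] 0.016948743423567333 [ 0.74838849  0.77932628 -2.2705726 ]
[[ 1.     0.018  0.003  0.477]
 [ 0.018 -0.966 -0.257 -0.1  ]
 [-0.002  0.257 -0.966  0.34 ]
 [ 0.     0.     0.     1.   ]] 271.5100258478879
240 73.29166666666667 115.20416666666667 [0.67000615 0.48332668 0.053     ]
```

View pics/wt3.png

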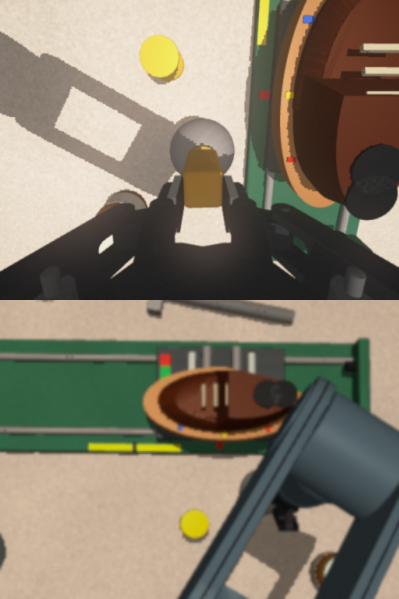

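The wrist view shows all three marks clearly: blue (395,23), yellow (372,122) and red (373,204) at full scale. The ball is at (259,185). I'll use it for tracking.

```bash
cat >> h.py <<'E'
SH={'toe':(-.051,.07),'mid':(-.06,0),'heel':(-.051,-.07)}
YAW=.0123; EX=np.array([np.cos(YAW),np.sin(YAW)]); EY=np.array([-EX[1],EX[0]])
O0=np.array([.618,-.097]); LINE=np.array([.5539,.0504]); ZM=.105
def marks(w):
    h=cv2.cvtColor(w['frame'],cv2.COLOR_RGB2HSV); H,S,V=[h[...,i].astype(int) for i in range(3)]; out=[]
    P=pts(w); ok=(P[...,2]>.075)&(P[...,2]<.125)&(P[...,0]>.5)
    for n,m in(('toe',(H>105)&(H<130)&(S>110)),('mid',(H>22)&(H<34)&(S>150)&(V>120)),('heel',((H<6)|(H>173))&(S>150)&(V>100))):
        k,l,s,c=cv2.connectedComponentsWithStats((m&ok).astype(np.uint8))
        for i in range(1,k):
            if 12<s[i,4]<250:
                p=ray(w,*c[i],ZM)[:2]; d=p-SH[n][0]*EX-SH[n][1]*EY   # implied shoe origin
                out.append((n,int(s[i,4]),c[i].round(1),d,np.median(P[l==i],0)))
    return out
E
python3 - <<'E'
from h import *
w=dict(np.load('pics/w3.npz'))
for o in marks(w): print(*o)
E
```

```text
toe 111 [395.   24.3] [ 0.63123672 -0.09535933] [ 0.57595818 -0.02829884  0.11257558]
mid 66 [370.1 121.4] [ 0.62917466 -0.09749805] [ 0.56610643 -0.09800307  0.11265569]
heel 67 [373.7 204.5] [ 0.63151169 -0.09998011] [ 0.57782773 -0.16855946  0.11270858]
```

```bash
sed -i "s/ZM=.105/ZM=.1125/; s/^SH=.*/SH={'toe':(-.042,.07),'mid':(-.052,0),'heel':(-.0405,-.07)}/; s/^O0=np.array(\[.618,-.097\]); */O0=np.array([.618,-.098]); /" h.py
sed -i "s/O0=np.array(\[.618,-.097\])/O0=np.array([.618,-.098])/" h.py
cat >> h.py <<'E'
CC=O0+EY*((LINE-O0)@EY)          # shoe origin with carriage and bed at 0
def rig(p): d=np.asarray(p)[:2]-CC; return d@EX,d@EY
def shoe(w):
    ms=[o for o in marks(w)]
    r=np.array([rig(o[3]) for o in ms]) if ms else np.full((1,2),np.nan)
    good=abs(r[:,1]-np.median(r[:,1]))<.006
    return np.median(r[good],0),[(o[0],round(float(x[1]),4)) for o,x in zip(ms,r)]
def look(k=2):
    out=[]
    for i in range(k):
        w=cam('wrist'); s=manip.get_state(); b,names=shoe(w); out.append((s['time_s'],*b,*rig(s['ee_pos'])))
    out=np.array(out); f=s['ft_force']; save(w,f"l{s['time_s']:.2f}")
    for o in out: print('t %.2f bed %.4f c %.4f | wheel x %.4f y %.4f u %.4f'%(*o,o[4]-o[2]))
    print(names,'F',f.round(1),'z',s['ee_pos'][2].round(4),'yaw',round(yaw_of(s),4)); return out
def step(c,v,w,wv,wx,dt):
    u=w-c; F=200*max(0,wx+.098-u*u/.64)
    a=(-F*u/.32-1.5*v-.02*np.tanh(v/.003)+.2*np.tanh((wv-v)/.01))/5.5
    return c+v*dt+.5*a*dt*dt,v+a*dt
def sim(c,v,w,rows,wx,wv0=0,n=5,tau=.04):
    tr=[]; cmd=w; 
    for r in rows:
        for i in range(n):
            cmd+=r/n; wv=(cmd-w)/tau; w+=wv*(.1/n)*(1-.5*(.1/n)/tau)
            c,v=step(c,v,w,wv,wx,.1/n)
        tr.append((c,v,w,w-c))
    return np.array(tr)
E
python3 - <<'E'
from h import *
s=manip.get_state(); print(CC,rig(s['ee_pos']))
E
```

```text
[0.61616517 0.0511659 ] (np.float64(-0.13912800066979156), np.float64(-0.21472282958571423))
```

Emit:
{"api": "servo_tool", "payload": {
  "plan": [
    [0.2,2,0,0,0],
    [0.1,2,0,0,0],
    [0,0.5,0,0,0],
    [0,0.5,0,0,0],
    [0,0.5,0,0,0],
    [0,0.5,0,0,0],
    [0,0.5,0,0,0]
  ]
}}

```text
time_s: 7.7
ee_pos: [0.5438, -0.1646, 0.1624]
tcp_rot: [0.496, 0.504, -0.496, 0.504]
ft_force: [-2.4, -0.3, -0.2]
gripper_width: 0.0261
```

```bash
python3 -c "
from h import *
look(2)"
```

```text
t 7.75 bed 0.0120 c -0.1467 | wheel x -0.0740 y -0.2150 u -0.0682
t 7.80 bed 0.0135 c -0.1456 | wheel x -0.0742 y -0.2149 u -0.0693
[('toe', -0.1459), ('mid', -0.1456), ('heel', -0.1454)] F [-2.6 -0.7 -0.9] z 0.1623 yaw 0.0163
```

```bash
python3 - <<'E'
from h import *
for N in (5,7,9):
    # closed loop in sim: choose rows to track u target
    c,v,w=-.1456,.022,-.2149; rows=[]; 
    for i in range(24):
        ut=-.068 if i<N else .072
        d=np.clip(c+v*.15+ut-w,-.04,.04); d=round(d,3)
        if i<2: d=0
        rows.append(d); t=sim(-.1456,.022,-.2149,rows,-.067)[-1]; c,v=t[0],t[1]; w+=d
    tr=sim(-.1456,.022,-.2149,rows,-.067)
    print(N,rows); print(tr[3:,[0,1,3]].round(3).tolist())
E
```

```text
5 [0, 0, np.float64(0.016), np.float64(0.009), np.float64(0.011), np.float64(0.04), np.float64(0.04), np.float64(0.04), np.float64(0.04), np.float64(0.04), np.float64(0.017), np.float64(0.007), np.float64(0.006), np.float64(0.004), np.float64(0.003), np.float64(0.0), np.float64(-0.002), np.float64(-0.004), np.float64(-0.006), np.float64(-0.008), np.float64(-0.01), np.float64(-0.012), np.float64(-0.014), np.float64(-0.015)]
[[-0.124, 0.09, -0.069], [-0.115, 0.108, -0.068], [-0.103, 0.125, -0.048], [-0.09, 0.135, -0.022], [-0.076, 0.136, 0.004], [-0.063, 0.128, 0.031], [-0.051, 0.112, 0.059], [-0.041, 0.094, 0.072], [-0.032, 0.076, 0.075], [-0.025, 0.058, 0.074], [-0.02, 0.041, 0.074], [-0.017, 0.023, 0.074], [-0.016, 0.003, 0.074], [-0.017, -0.019, 0.073], [-0.02, -0.04, 0.073], [-0.025, -0.06, 0.073], [-0.032, -0.08, 0.072], [-0.041, -0.1, 0.072], [-0.052, -0.119, 0.072], [-0.065, -0.137, 0.071], [-0.079, -0.155, 0.071]]
7 [0, 0, np.float64(0.016), np.float64(0.009), np.float64(0.011), np.float64(0.013), np.float64(0.014), np.float64(0.04), np.float64(0.04), np.float64(0.04), np.floa
[... 974 characters left out ...]
float64(0.04), np.float64(0.04), np.float64(0.037), np.float64(0.014), np.float64(0.012), np.float64(0.009), np.float64(0.009), np.float64(0.006), np.float64(0.004), np.float64(0.003), np.float64(0.001)]
[[-0.124, 0.09, -0.069], [-0.115, 0.108, -0.068], [-0.103, 0.127, -0.067], [-0.089, 0.144, -0.067], [-0.074, 0.161, -0.067], [-0.057, 0.178, -0.067], [-0.039, 0.192, -0.052], [-0.019, 0.202, -0.032], [0.002, 0.206, -0.013], [0.022, 0.202, 0.007], [0.042, 0.192, 0.027], [0.06, 0.177, 0.048], [0.077, 0.158, 0.069], [0.092, 0.138, 0.076], [0.105, 0.119, 0.076], [0.116, 0.1, 0.075], [0.125, 0.081, 0.075], [0.132, 0.063, 0.075], [0.137, 0.045, 0.074], [0.141, 0.027, 0.074], [0.143, 0.008, 0.074]]
```

Emit:
{"api": "servo_tool", "payload": {
  "plan": [
    [0,0.5,0,0,0],
    [0,0.5,-0.3,0,0],
    [0,0,-0.9,0,0],
    [0,0,-0.9,0,0],
    [0,0,-1.1,0,0]
  ]
}}

```text
time_s: 8.3
ee_pos: [0.5532, -0.1313, 0.1621]
tcp_rot: [0.496, 0.504, -0.496, 0.504]
ft_force: [-4.4, -0.8, -1.0]
gripper_width: 0.0266
```

```bash
python3 -c "
from h import *
look(2)"
```

```text
t 8.35 bed 0.0202 c -0.1084 | wheel x -0.0652 y -0.1795 u -0.0710
t 8.40 bed 0.0193 c -0.1024 | wheel x -0.0650 y -0.1804 u -0.0780
[('toe', -0.1027), ('mid', -0.1022), ('heel', -0.1024)] F [-3.9 -0.9 -1.3] z 0.1621 yaw 0.018
```

```bash
python3 - <<'E'
from h import *
for mx in (.045,.035):
    c0=c=-.1024; v0=v=.122; w0=w=-.180; rows=[]
    for i in range(14):
        d=round(float(np.clip(c+v*.15+.07-w,-mx,mx)),3); rows.append(d)
        t=sim(c0,v0,w0,rows,-.070)[-1]; c,v=t[0],t[1]; w+=d
    tr=sim(c0,v0,w0,rows,-.070); print(rows); print(tr[:,[0,1,3]].round(3).tolist())
E
```

```text
[0.045, 0.045, 0.045, 0.045, 0.045, 0.013, 0.009, 0.008, 0.007, 0.005, 0.003, 0.002, 0.0, -0.002]
[[-0.089, 0.138, -0.059], [-0.075, 0.148, -0.03], [-0.06, 0.15, 0.0], [-0.045, 0.143, 0.03], [-0.032, 0.129, 0.062], [-0.02, 0.112, 0.072], [-0.009, 0.096, 0.073], [-0.0, 0.081, 0.073], [0.007, 0.065, 0.073], [0.013, 0.05, 0.073], [0.017, 0.034, 0.072], [0.019, 0.018, 0.072], [0.02, 0.0, 0.072], [0.019, -0.018, 0.071]]
[0.035, 0.035, 0.035, 0.035, 0.035, 0.035, 0.035, 0.029, 0.01, 0.009, 0.008, 0.005, 0.005, 0.003]
[[-0.089, 0.138, -0.066], [-0.075, 0.151, -0.047], [-0.059, 0.16, -0.027], [-0.043, 0.163, -0.008], [-0.027, 0.16, 0.01], [-0.011, 0.151, 0.03], [0.003, 0.138, 0.05], [0.016, 0.122, 0.068], [0.027, 0.105, 0.073], [0.037, 0.09, 0.073], [0.045, 0.074, 0.073], [0.052, 0.058, 0.072], [0.057, 0.044, 0.072], [0.061, 0.029, 0.072]]
```

Emit:
{"api": "servo_tool", "payload": {
  "plan": [
    [0,0,-3.5,0,0],
    [0,0,-4.5,0,0],
    [0,0,-4.5,0,0],
    [0,0,-4.5,0,0],
    [0,0,-4.5,0,0],
    [0,0,-2.2,0,0],
    [0,0,-1,0,0]
  ]
}}

```text
time_s: 9.1
ee_pos: [0.5475, 0.1188, 0.1614]
tcp_rot: [0.495, 0.506, -0.495, 0.503]
ft_force: [-4.5, 0.0, -2.9]
gripper_width: 0.0263
```

```bash
python3 -c "
from h import *
look(2)"
```

```text
t 9.15 bed 0.0233 c 0.0241 | wheel x -0.0677 y 0.0690 u 0.0449
t 9.20 bed 0.0242 c 0.0306 | wheel x -0.0675 y 0.0675 u 0.0370
[('toe', 0.0306)] F [-4.2  1.1 -2.6] z 0.1615 yaw 0.0195
```

```bash
python3 - <<'E'
from h import *
rows=[.035,.045,.045,.045,.045,.022,.01,0]
for v0 in(.12,.14,.16):
  for tau in(.04,.08): print(v0,tau,sim(-.1024,v0,-.18,rows,-.069,tau=tau)[[4,7]].round(3).tolist())
for v0 in(.12,.15):
    c0=c=.0306; w0=w=.0675; v=v0; rows=[]
    for i in range(12):
        d=round(float(np.clip(c+v*.15+.075-w,-.045,.045)),3); rows.append(d)
        t=sim(c0,v0,w0,rows,-.071)[-1]; c,v=t[0],t[1]; w+=d
    print(rows); print(sim(c0,v0,w0,rows,-.071)[:,[0,1,3]].round(3).tolist())
E
```

```text
0.12 0.04 [[-0.03, 0.138, 0.02, 0.05], [0.003, 0.081, 0.067, 0.063]]
0.12 0.08 [[-0.028, 0.153, 0.003, 0.031], [0.011, 0.102, 0.064, 0.053]]
0.14 0.04 [[-0.02, 0.161, 0.02, 0.04], [0.021, 0.108, 0.067, 0.045]]
0.14 0.08 [[-0.018, 0.176, 0.003, 0.021], [0.029, 0.13, 0.064, 0.035]]
0.16 0.04 [[-0.009, 0.185, 0.02, 0.029], [0.039, 0.137, 0.067, 0.027]]
0.16 0.08 [[-0.008, 0.199, 0.003, 0.011], [0.047, 0.16, 0.064, 0.017]]
[0.045, 0.021, 0.007, 0.007, 0.005, 0.003, 0.002, 0.0, -0.001, -0.003, -0.005, -0.007]
[[0.042, 0.107, 0.057], [0.052, 0.093, 0.074], [0.061, 0.078, 0.077], [0.068, 0.064, 0.078], [0.073, 0.05, 0.078], [0.077, 0.034, 0.077], [0.08, 0.019, 0.077], [0.081, 0.002, 0.076], [0.08, -0.015, 0.076], [0.078, -0.032, 0.076], [0.074, -0.05, 0.076], [0.068, -0.067, 0.076]]
[0.045, 0.028, 0.011, 0.009, 0.007, 0.006, 0.005, 0.003, 0.002, 0.0, -0.001, -0.003]
[[0.045, 0.137, 0.054], [0.058, 0.121, 0.073], [0.069, 0.106, 0.078], [0.079, 0.091, 0.078], [0.087, 0.076, 0.078], [0.094, 0.062, 0.077], [0.1, 0.048, 0.077], [0.104, 0.033, 0.077], [0.106, 0.018, 0.077], [0.107, 0.001, 0.076], [0.106, -0.015, 0.076], [0.104, -0.032, 0.076]]
```

Emit:
{"api": "servo_tool", "payload": {
  "plan": [
    [0,0,-4.5,0,0],
    [0,0,-2.5,0,0],
    [0,0,-1,0,0],
    [0,0,-0.9,0,0],
    [0,0,-0.6,0,0]
  ]
}}

```text
time_s: 9.7
ee_pos: [0.5477, 0.2104, 0.1617]
tcp_rot: [0.496, 0.505, -0.496, 0.504]
ft_force: [-2.2, 0.6, -4.3]
gripper_width: 0.0264
```

```bash
python3 -c "
from h import *
look(2)"
```

```text
t 9.75 bed 0.0157 c 0.0734 | wheel x -0.0664 y 0.1606 u 0.0872
t 9.80 bed 0.0153 c 0.0742 | wheel x -0.0664 y 0.1598 u 0.0856
[('toe', 0.0742)] F [-3.   0.7 -4.5] z 0.1618 yaw 0.0166
```

```bash
cat > ctl.py <<'E'
from h import *
import json,sys
from scipy.optimize import least_squares
TAU=.07
def run(c,v,w,cmd,rows,wx,n=10):
    tr=[]
    for r in rows:
        for i in range(n):
            cmd+=r/n; wv=(cmd-w)/TAU; w+=wv*(.1/n)
            c,v=step(c,v,w,wv,wx,.1/n); tr.append((c,v,w))
    return np.array(tr),cmd
def best(c,v,w,cmd,wx,N=20):
    def res(k):
        r=np.interp(np.arange(N),np.arange(0,N,2),k); T,_=run(c,v,w,cmd,r,wx,4); T=T[3::4]; u=T[:,2]-T[:,0]
        return np.r_[T[:,0]*1.0,T[:,1]*.5,np.maximum(0,abs(u)-.05)*6,np.diff(k)*1,k*.5,T[-1,0]*6,T[-1,1]*8,u[-1]*6]
    k=least_squares(res,np.zeros(N//2),bounds=(-.045,.045)).x
    return np.interp(np.arange(N),np.arange(0,N,2),k)
def cycle(done_cm,vprior=None):
    S=json.load(open('st.json')); rows=[-d/100 for d in done_cm]+[0.]; o=look(2); wx=o[-1,3]-.0045
    i1=10*len(done_cm)-1
    def res(x):
        T,_=run(x[0],x[1],S['w'],S['cmd'],rows,wx); 
        return np.r_[(T[i1,0]-o[0,2])/.001,(T[i1+5,0]-o[1,2])/.001,(x[0]-S['c'])/.002,(x[1]-S['v'])/S.get('sv',.02)]
    x=least_squares(res,[S['c'],S['v']]).x; T,cmd=run(*x,S['w'],S['cmd'],rows,wx)
    c,v,w=T[-1]; print('post: c %.4f v %.4f w %.4f (meas %.4f) cmd %.4f; dv0 %.3f'%(c,v,w,o[-1,4],cmd,x[1]-S['v']),'resid mm',(T[i1,0]-o[0,2])*1e3)
    dw=o[-1,4]-w; finish(c,v,w+dw,cmd+dw,wx)
def finish(c,v,w,cmd,wx,sv=.02):
    json.dump(dict(c=c,v=v,w=w,cmd=cmd,sv=sv),open('st.json','w'))
    r=best(c,v,w,cmd,wx); T,_=run(c,v,w,cmd,r,wx)
    print('z rows cm',[round(float(-q*100),1) for q in r[:12]]); print('pred c,v,u',[(round(t[0],3),round(t[1],3),round(t[2]-t[0],3)) for t in T[9::10]][1:20:2])
E
python3 - <<'E'
from ctl import *
finish(.076,.03,.160,.161,-.068,.03)
E
```

```text
z rows cm [-0.4, -0.2, -0.0, 0.1, 0.2, 0.3, 0.4, 0.1, -0.1, 0.3, 0.7, 0.8]
pred c,v,u [(np.float64(0.079), np.float64(-0.002), np.float64(0.088)), (np.float64(0.075), np.float64(-0.029), np.float64(0.092)), (np.float64(0.067), np.float64(-0.054), np.float64(0.097)), (np.float64(0.054), np.float64(-0.075), np.float64(0.104)), (np.float64(0.038), np.float64(-0.09), np.float64(0.119)), (np.float64(0.019), np.float64(-0.095), np.float64(0.125)), (np.float64(-0.0), np.float64(-0.097), np.float64(0.129)), (np.float64(-0.02), np.float64(-0.096), np.float64(0.132)), (np.float64(-0.038), np.float64(-0.092), np.float64(0.134)), (np.float64(-0.056), np.float64(-0.087), np.float64(0.136))]
```

```bash
cat >> ctl.py <<'E'
def best(c,v,w,cmd,wx,N=20):   # feedback law u=.6c+.8v simulated forward
    rows=[]
    for i in range(N):
        t=run(c,v,w,cmd,[0],wx)[0][-1]; ud=np.clip(.6*t[0]+.8*t[1],-.05,.05)
        d=round(float(np.clip(t[0]+t[1]*.05+ud-cmd,-.035,.035)),3); rows.append(d)
        T,cmd=run(c,v,w,cmd,[d],wx); c,v,w=T[-1]
    return rows
E
python3 - <<'E'
from ctl import *
finish(.076,.03,.160,.161,-.068,.03)
E
```

```text
z rows cm [3.3, 1.4, 1.6, 1.4, 1.1, 1.0, 1.0, 0.8, 0.8, 0.7, 0.6, 0.6]
pred c,v,u [(np.float64(0.078), np.float64(-0.012), np.float64(0.046)), (np.float64(0.072), np.float64(-0.037), np.float64(0.02)), (np.float64(0.064), np.float64(-0.049), np.float64(0.005)), (np.float64(0.054), np.float64(-0.052), np.float64(-0.003)), (np.float64(0.043), np.float64(-0.051), np.float64(-0.009)), (np.float64(0.033), np.float64(-0.047), np.float64(-0.012)), (np.float64(0.025), np.float64(-0.037), np.float64(-0.013)), (np.float64(0.019), np.float64(-0.021), np.float64(-0.008)), (np.float64(0.016), np.float64(-0.01), np.float64(-0.0)), (np.float64(0.015), np.float64(-0.003), np.float64(0.005))]
```

Emit:
{"api": "servo_tool", "payload": {
  "plan": [
    [0,0.4,0.5,0,0],
    [0,0,1.5,0,0],
    [0,0,2.5,0,0],
    [0,0,2,0,0],
    [0,0,1.5,0,0]
  ]
}}

```text
time_s: 10.3
ee_pos: [0.5527, 0.1268, 0.1625]
tcp_rot: [0.496, 0.504, -0.497, 0.504]
ft_force: [-6.0, 0.8, 0.1]
gripper_width: 0.0261
```

```bash
python3 -c "
from ctl import *
cycle([.5,1.5,2.5,2,1.5])"
```

```text
t 10.35 bed 0.0304 c 0.0473 | wheel x -0.0624 y 0.0742 u 0.0269
t 10.40 bed 0.0308 c 0.0429 | wheel x -0.0624 y 0.0754 u 0.0325
[('toe', 0.0422), ('mid', 0.0436)] F [-5.4 -0.2 -1.6] z 0.1624 yaw 0.013
post: c 0.0372 v -0.1088 w 0.0831 (meas 0.0754) cmd 0.0810; dv0 -0.036 resid mm 0.4664296659445885
z rows cm [3.5, 3.5, 3.5, 3.5, 1.0, 0.9, 0.7, 0.5, 0.4, -0.1, -1.4, -1.5]
pred c,v,u [(np.float64(0.014), np.float64(-0.125), np.float64(0.01)), (np.float64(-0.011), np.float64(-0.116), np.float64(-0.035)), (np.float64(-0.031), np.float64(-0.088), np.float64(-0.048)), (np.float64(-0.046), np.float64(-0.054), np.float64(-0.049)), (np.float64(-0.053), np.float64(-0.018), np.float64(-0.048)), (np.float64(-0.053), np.float64(0.014), np.float64(-0.027)), (np.float64(-0.048), np.float64(0.031), np.float64(-0.009)), (np.float64(-0.041), np.float64(0.038), np.float64(0.0)), (np.float64(-0.034), np.float64(0.04), np.float64(0.005)), (np.float64(-0.026), np.float64(0.038), np.float64(0.009))]
```

Emit:
{"api": "servo_tool", "payload": {
  "plan": [
    [0,0,3.5,0,0],
    [0,0,3.5,0,0],
    [0,0,3.5,0,0],
    [0,0,3,0,0],
    [0,0,1.2,0,0]
  ]
}}

```text
time_s: 10.9
ee_pos: [0.5548, -0.0229, 0.1627]
tcp_rot: [0.496, 0.503, -0.498, 0.504]
ft_force: [-5.7, -0.4, -1.4]
gripper_width: 0.0267
```

```bash
python3 -c "
from ctl import *
cycle([3.5,3.5,3.5,3,1.2])"
```

```text
t 10.95 bed 0.0269 c -0.0211 | wheel x -0.0621 y -0.0742 u -0.0531
t 11.00 bed 0.0265 c -0.0251 | wheel x -0.0623 y -0.0728 u -0.0477
[('toe', -0.0253), ('mid', -0.025), ('heel', -0.0251)] F [-5.5 -0.7 -2.6] z 0.1625 yaw 0.0121
post: c -0.0298 v -0.0813 w -0.0716 (meas -0.0728) cmd -0.0737; dv0 0.003 resid mm 0.45943209934407037
z rows cm [1.5, 0.6, 0.3, -0.2, -1.5, -1.3, -1.1, -0.9, -0.8, -0.7, -0.6, -0.6]
pred c,v,u [(np.float64(-0.043), np.float64(-0.053), np.float64(-0.048)), (np.float64(-0.05), np.float64(-0.018), np.float64(-0.047)), (np.float64(-0.051), np.float64(0.014), np.float64(-0.026)), (np.float64(-0.046), np.float64(0.03), np.float64(-0.009)), (np.float64(-0.039), np.float64(0.037), np.float64(0.001)), (np.float64(-0.032), np.float64(0.038), np.float64(0.006)), (np.float64(-0.024), np.float64(0.036), np.float64(0.009)), (np.float64(-0.018), np.float64(0.028), np.float64(0.009)), (np.float64(-0.014), np.float64(0.014), np.float64(0.005)), (np.float64(-0.012), np.float64(0.004), np.float64(-0.002))]
```

Emit:
{"api": "servo_tool", "payload": {
  "plan": [
    [0,0,1.5,0,0],
    [0,0,0.6,0,0],
    [0,0,0.3,0,0],
    [0,0,-0.2,0,0],
    [0,0,-1.5,0,0],
    [0,0,-1.3,0,0]
  ]
}}

```text
time_s: 11.6
ee_pos: [0.5543, -0.0137, 0.1622]
tcp_rot: [0.495, 0.504, -0.498, 0.503]
ft_force: [-5.1, -0.4, -2.5]
gripper_width: 0.0259
```

```bash
sed -i 's/-.05,.05)/-.035,.035)/' ctl.py; python3 -c "
from ctl import *
cycle([1.5,.6,.3,-.2,-1.5,-1.3])"
```

```text
t 11.65 bed 0.0283 c -0.0298 | wheel x -0.0629 y -0.0617 u -0.0319
t 11.70 bed 0.0280 c -0.0268 | wheel x -0.0629 y -0.0625 u -0.0358
[('toe', -0.027), ('mid', -0.0268), ('heel', -0.0266)] F [-5.3 -1.4 -2.2] z 0.1622 yaw 0.0159
post: c -0.0242 v 0.0604 w -0.0705 (meas -0.0625) cmd -0.0688; dv0 0.038 resid mm 0.1426180062007315
z rows cm [-3.5, -3.5, -2.7, -0.7, -0.5, -0.5, -0.3, 0.5, 1.0, 0.9, 0.6, 0.6]
pred c,v,u [(np.float64(-0.01), np.float64(0.078), np.float64(-0.001)), (np.float64(0.005), np.float64(0.066), np.float64(0.031)), (np.float64(0.016), np.float64(0.045), np.float64(0.034)), (np.float64(0.022), np.float64(0.018), np.float64(0.031)), (np.float64(0.023), np.float64(-0.005), np.float64(0.014)), (np.float64(0.021), np.float64(-0.016), np.float64(0.003)), (np.float64(0.017), np.float64(-0.021), np.float64(-0.003)), (np.float64(0.013), np.float64(-0.023), np.float64(-0.006)), (np.float64(0.008), np.float64(-0.02), np.float64(-0.008)), (np.float64(0.005), np.float64(-0.009), np.float64(-0.006))]
```

Emit:
{"api": "servo_tool", "payload": {
  "plan": [
    [0,0,-3.3,0,0],
    [0,0,-3.3,0,0],
    [0,0,-2.4,0,0],
    [0,0,-0.7,0,0],
    [0,0,-0.5,0,0]
  ]
}}

```text
time_s: 12.2
ee_pos: [0.5522, 0.0901, 0.1616]
tcp_rot: [0.495, 0.505, -0.497, 0.503]
ft_force: [-5.2, -0.5, -4.5]
gripper_width: 0.0262
```

```bash
sed -i 's/TAU=.07/TAU=.045/' ctl.py; python3 -c "
from ctl import *
cycle([-3.3,-3.3,-2.4,-.7,-.5])"
```

```text
t 12.25 bed 0.0292 c 0.0121 | wheel x -0.0635 y 0.0401 u 0.0280
t 12.30 bed 0.0291 c 0.0147 | wheel x -0.0634 y 0.0395 u 0.0248
[('toe', 0.0146), ('mid', 0.0148)] F [-5.   0.1 -2.8] z 0.1616 yaw 0.0163
post: c 0.0170 v 0.0422 w 0.0410 (meas 0.0395) cmd 0.0411; dv0 0.004 resid mm -0.0064777524320241975
z rows cm [-1.7, -0.3, 0.7, 1.1, 0.7, 0.5, 0.5, 0.5, 0.5, 0.4, 0.4, 0.4]
pred c,v,u [(np.float64(0.024), np.float64(0.027), np.float64(0.034)), (np.float64(0.027), np.float64(0.0), np.float64(0.019)), (np.float64(0.025), np.float64(-0.014), np.float64(0.006)), (np.float64(0.021), np.float64(-0.021), np.float64(-0.0)), (np.float64(0.017), np.float64(-0.024), np.float64(-0.005)), (np.float64(0.012), np.float64(-0.024), np.float64(-0.008)), (np.float64(0.007), np.float64(-0.02), np.float64(-0.009)), (np.float64(0.005), np.float64(-0.007), np.float64(-0.004)), (np.float64(0.004), np.float64(0.001), np.float64(0.002)), (np.float64(0.005), np.float64(0.004), np.float64(0.004))]
```

Emit:
{"api": "servo_tool", "payload": {
  "plan": [
    [0,0,-1.7,0,0],
    [0,0,-0.3,0,0],
    [0,0,0.7,0,0],
    [0,0,1.1,0,0],
    [0,0,0.7,0,0],
    [0,0,0.5,0,0],
    [0,0,0.5,0,0]
  ]
}}

```text
time_s: 13.0
ee_pos: [0.553, 0.0735, 0.162]
tcp_rot: [0.495, 0.504, -0.497, 0.503]
ft_force: [-6.2, -0.4, -2.6]
gripper_width: 0.0262
```

```bash
python3 -c "
from ctl import *
cycle([-1.7,-.3,.7,1.1,.7,.5,.5])"
```

```text
t 13.05 bed 0.0305 c 0.0219 | wheel x -0.0629 y 0.0224 u 0.0005
t 13.10 bed 0.0303 c 0.0215 | wheel x -0.0629 y 0.0227 u 0.0012
[('toe', 0.0214), ('mid', 0.0216)] F [-6.1 -0.1 -2.9] z 0.1621 yaw 0.0145
post: c 0.0202 v -0.0197 w 0.0248 (meas 0.0227) cmd 0.0246; dv0 -0.001 resid mm 0.34617131832561865
z rows cm [0.7, 0.7, 0.4, 0.3, 0.1, -0.2, -0.3, -0.3, -0.2, -0.1, 0.0, 0.2]
pred c,v,u [(np.float64(0.016), np.float64(-0.024), np.float64(-0.005)), (np.float64(0.011), np.float64(-0.023), np.float64(-0.008)), (np.float64(0.007), np.float64(-0.011), np.float64(-0.006)), (np.float64(0.006), np.float64(-0.002), np.float64(0.001)), (np.float64(0.006), np.float64(0.002), np.float64(0.005)), (np.float64(0.007), np.float64(-0.003), np.float64(0.004)), (np.float64(0.005), np.float64(-0.01), np.float64(-0.002)), (np.float64(0.003), np.float64(-0.012), np.float64(-0.005)), (np.float64(0.001), np.float64(-0.01), np.float64(-0.006)), (np.float64(-0.0), np.float64(-0.001), np.float64(-0.003))]
```

Emit:
{"api": "servo_tool", "payload": {
  "plan": [
    [0,0,0.7,0,0],
    [0,0,0.7,0,0],
    [0,0,0.4,0,0],
    [0,0,0.3,0,0],
    [0,0,0.1,0,0],
    [0,0,-0.2,0,0],
    [0,0,-0.3,0,0],
    [0,0,-0.3,0,0]
  ]
}}

```text
time_s: 13.9
ee_pos: [0.5532, 0.0597, 0.1621]
tcp_rot: [0.495, 0.504, -0.497, 0.503]
ft_force: [-4.9, -0.6, -1.9]
gripper_width: 0.0262
```

```bash
python3 -c "
from ctl import *
cycle([.7,.7,.4,.3,.1,-.2,-.3,-.3])"
```

```text
t 13.95 bed 0.0301 c 0.0200 | wheel x -0.0629 y 0.0099 u -0.0101
t 14.00 bed 0.0300 c 0.0206 | wheel x -0.0629 y 0.0097 u -0.0108
[('toe', 0.0206), ('mid', 0.0205)] F [-5.5 -0.5 -1.7] z 0.1621 yaw 0.0154
post: c 0.0218 v 0.0203 w 0.0085 (meas 0.0097) cmd 0.0086; dv0 0.016 resid mm -0.23640842447930285
z rows cm [-3.5, -1.5, 0.6, 1.2, 0.8, 0.5, 0.5, 0.5, 0.5, 0.4, 0.3, 0.3]
pred c,v,u [(np.float64(0.026), np.float64(0.019), np.float64(0.028)), (np.float64(0.028), np.float64(-0.004), np.float64(0.018)), (np.float64(0.026), np.float64(-0.016), np.float64(0.005)), (np.float64(0.022), np.float64(-0.023), np.float64(-0.001)), (np.float64(0.017), np.float64(-0.025), np.float64(-0.006)), (np.float64(0.012), np.float64(-0.023), np.float64(-0.007)), (np.float64(0.008), np.float64(-0.015), np.float64(-0.007)), (np.float64(0.006), np.float64(-0.004), np.float64(-0.001)), (np.float64(0.006), np.float64(0.002), np.float64(0.004)), (np.float64(0.007), np.float64(0.001), np.float64(0.005))]
```

Emit:
{"api": "servo_tool", "payload": {
  "plan": [
    [0,0,-3.3,0,0],
    [0,0,-1.5,0,0],
    [0,0,0.6,0,0],
    [0,0,1.2,0,0],
    [0,0,0.8,0,0],
    [0,0,0.5,0,0],
    [0,0,0.5,0,0]
  ]
}}

```text
time_s: 14.7
ee_pos: [0.5531, 0.0717, 0.1621]
tcp_rot: [0.495, 0.504, -0.497, 0.503]
ft_force: [-6.5, -1.2, -1.5]
gripper_width: 0.0263
```

```bash
python3 -c "
from ctl import *
cycle([-3.3,-1.5,.6,1.2,.8,.5,.5])"
```

```text
t 14.75 bed 0.0306 c 0.0188 | wheel x -0.0628 y 0.0205 u 0.0017
t 14.80 bed 0.0306 c 0.0178 | wheel x -0.0628 y 0.0209 u 0.0030
[('toe', 0.0179), ('mid', 0.0178)] F [-6.  -0.3 -1.2] z 0.1621 yaw 0.0146
post: c 0.0163 v -0.0259 w 0.0220 (meas 0.0209) cmd 0.0218; dv0 -0.007 resid mm 0.2394136369821137
z rows cm [1.8, 0.7, 0.1, -0.4, -0.4, -0.3, -0.2, -0.1, -0.0, 0.1, 0.2, 0.4]
pred c,v,u [(np.float64(0.011), np.float64(-0.027), np.float64(-0.012)), (np.float64(0.006), np.float64(-0.014), np.float64(-0.009)), (np.float64(0.005), np.float64(-0.003), np.float64(-0.0)), (np.float64(0.005), np.float64(0.002), np.float64(0.003)), (np.float64(0.005), np.float64(-0.002), np.float64(0.003)), (np.float64(0.004), np.float64(-0.009), np.float64(-0.001)), (np.float64(0.002), np.float64(-0.011), np.float64(-0.005)), (np.float64(0.0), np.float64(-0.005), np.float64(-0.005)), (np.float64(0.0), np.float64(0.004), np.float64(0.001)), (np.float64(0.001), np.float64(0.006), np.float64(0.004))]
```

Emit:
{"api": "servo_tool", "payload": {
  "plan": [
    [0,0,1.5,0,0],
    [0,0,0.7,0,0],
    [0,0,0.1,0,0],
    [0,0,-0.4,0,0],
    [0,0,-0.4,0,0],
    [0,0,-0.3,0,0],
    [0,0,-0.2,0,0]
  ]
}}

```text
time_s: 15.5
ee_pos: [0.5531, 0.0621, 0.1621]
tcp_rot: [0.495, 0.504, -0.497, 0.503]
ft_force: [-5.5, 0.2, -2.7]
gripper_width: 0.0263
```

```bash
sed -i 's/+.2\*np.tanh/+.1*np.tanh/' h.py; python3 -c "
from ctl import *
cycle([1.5,.7,.1,-.4,-.4,-.3,-.2])"
```

```text
t 15.55 bed 0.0302 c 0.0126 | wheel x -0.0629 y 0.0119 u -0.0006
t 15.60 bed 0.0302 c 0.0128 | wheel x -0.0629 y 0.0118 u -0.0010
[('toe', 0.0126), ('mid', 0.013)] F [-6.  -0.7 -3.1] z 0.1621 yaw 0.0155
post: c 0.0132 v 0.0073 w 0.0107 (meas 0.0118) cmd 0.0107; dv0 0.011 resid mm -0.1005746092888199
z rows cm [-1.6, 0.1, 0.4, 0.4, 0.3, 0.3, 0.2, 0.2, 0.2, 0.2, 0.1, 0.0]
pred c,v,u [(np.float64(0.015), np.float64(0.004), np.float64(0.012)), (np.float64(0.014), np.float64(-0.006), np.float64(0.006)), (np.float64(0.013), np.float64(-0.01), np.float64(0.001)), (np.float64(0.011), np.float64(-0.012), np.float64(-0.001)), (np.float64(0.008), np.float64(-0.011), np.float64(-0.003)), (np.float64(0.006), np.float64(-0.008), np.float64(-0.002)), (np.float64(0.005), np.float64(-0.003), np.float64(0.0)), (np.float64(0.005), np.float64(-0.001), np.float64(0.002)), (np.float64(0.005), np.float64(-0.002), np.float64(0.002)), (np.float64(0.004), np.float64(-0.004), np.float64(0.0))]
```

Emit:
{"api": "servo_tool", "payload": {
  "plan": [
    [0,0,-1.6,0,0],
    [0,0,0.1,0,0],
    [0,0,0.4,0,0],
    [0,0,0.4,0,0],
    [0,0,0.3,0,0],
    [0,0,0.3,0,0],
    [0,0,0.2,0,0]
  ]
}}

```text
time_s: 16.3
ee_pos: [0.5532, 0.0608, 0.1621]
tcp_rot: [0.495, 0.504, -0.497, 0.503]
ft_force: [-5.7, 1.4, -2.5]
gripper_width: 0.0264
```

```bash
python3 -c "
from ctl import *
cycle([-1.6,.1,.4,.4,.3,.3,.2])"
```

```text
t 16.35 bed 0.0299 c 0.0157 | wheel x -0.0628 y 0.0101 u -0.0056
t 16.40 bed 0.0300 c 0.0157 | wheel x -0.0628 y 0.0102 u -0.0055
[('toe', 0.0156), ('mid', 0.0157)] F [-5.8  0.9 -2.1] z 0.1621 yaw 0.015
post: c 0.0154 v -0.0023 w 0.0109 (meas 0.0102) cmd 0.0109; dv0 0.005 resid mm 0.08945904247397579
z rows cm [-1.4, 0.0, 0.2, 0.4, 0.4, 0.3, 0.2, 0.1, 0.1, 0.1, 0.0, -0.0]
pred c,v,u [(np.float64(0.015), np.float64(-0.001), np.float64(0.008)), (np.float64(0.014), np.float64(-0.008), np.float64(0.005)), (np.float64(0.012), np.float64(-0.012), np.float64(-0.0)), (np.float64(0.01), np.float64(-0.011), np.float64(-0.002)), (np.float64(0.008), np.float64(-0.009), np.float64(-0.002)), (np.float64(0.007), np.float64(-0.005), np.float64(-0.001)), (np.float64(0.006), np.float64(-0.002), np.float64(0.002)), (np.float64(0.006), np.float64(-0.002), np.float64(0.002)), (np.float64(0.005), np.float64(-0.004), np.float64(0.001)), (np.float64(0.004), np.float64(-0.006), np.float64(-0.001))]
```

Emit:
{"api": "servo_tool", "payload": {
  "plan": [
    [0,0,-1.5,0,0],
    [0,0,0,0,0],
    [0,0,0.2,0,0],
    [0,0,0.3,0,0],
    [0,0,0.4,0,0],
    [0,0,0.3,0,0],
    [0,0,0.2,0,0]
  ]
}}

```text
time_s: 17.1
ee_pos: [0.5532, 0.0617, 0.1621]
tcp_rot: [0.495, 0.504, -0.497, 0.503]
ft_force: [-6.5, 0.3, -1.8]
gripper_width: 0.0259
```

```bash
python3 -c "
from ctl import *
cycle([-1.5,0,.2,.3,.4,.3,.2])"
```

```text
t 17.15 bed 0.0301 c 0.0177 | wheel x -0.0628 y 0.0111 u -0.0066
t 17.20 bed 0.0300 c 0.0175 | wheel x -0.0628 y 0.0112 u -0.0062
[('toe', 0.0174), ('mid', 0.0175)] F [-5.4 -0.5 -3.1] z 0.1621 yaw 0.015
post: c 0.0175 v -0.0007 w 0.0112 (meas 0.0112) cmd 0.0112; dv0 0.010 resid mm -0.09490419777115691
z rows cm [-1.8, 0.1, 0.3, 0.5, 0.4, 0.2, 0.2, 0.3, 0.2, 0.1, 0.1, -0.0]
pred c,v,u [(np.float64(0.018), np.float64(-0.001), np.float64(0.01)), (np.float64(0.017), np.float64(-0.009), np.float64(0.005)), (np.float64(0.014), np.float64(-0.012), np.float64(0.001)), (np.float64(0.012), np.float64(-0.013), np.float64(-0.002)), (np.float64(0.009), np.float64(-0.012), np.float64(-0.003)), (np.float64(0.007), np.float64(-0.007), np.float64(-0.002)), (np.float64(0.006), np.float64(-0.003), np.float64(0.001)), (np.float64(0.006), np.float64(-0.001), np.float64(0.002)), (np.float64(0.006), np.float64(-0.003), np.float64(0.002)), (np.float64(0.005), np.float64(-0.005), np.float64(0.0))]
```

Emit:
{"api": "servo_tool", "payload": {
  "plan": [
    [0,0,-1.9,0,0],
    [0,0,0,0,0],
    [0,0,0.3,0,0],
    [0,0,0.4,0,0],
    [0,0,0.3,0,0],
    [0,0,0.2,0,0],
    [0,0,0.1,0,0]
  ]
}}

```text
time_s: 17.9
ee_pos: [0.553, 0.0678, 0.162]
tcp_rot: [0.495, 0.504, -0.497, 0.503]
ft_force: [-5.6, -0.6, -2.6]
gripper_width: 0.0261
```

```bash
python3 -c "
from ctl import *
cycle([-1.9,0,.3,.4,.3,.2,.1])"
```

```text
t 17.95 bed 0.0302 c 0.0194 | wheel x -0.0630 y 0.0173 u -0.0021
t 18.00 bed 0.0301 c 0.0195 | wheel x -0.0629 y 0.0173 u -0.0021
[('toe', 0.0194), ('mid', 0.0195)] F [-5.9 -0.3 -2.1] z 0.162 yaw 0.0151
post: c 0.0192 v -0.0031 w 0.0172 (meas 0.0173) cmd 0.0172; dv0 0.010 resid mm 0.12739021535689357
z rows cm [-1.1, 0.0, 0.3, 0.5, 0.3, 0.3, 0.2, 0.2, 0.2, 0.2, 0.1, 0.1]
pred c,v,u [(np.float64(0.019), np.float64(-0.003), np.float64(0.009)), (np.float64(0.017), np.float64(-0.01), np.float64(0.005)), (np.float64(0.015), np.float64(-0.013), np.float64(0.0)), (np.float64(0.012), np.float64(-0.014), np.float64(-0.001)), (np.float64(0.01), np.float64(-0.013), np.float64(-0.003)), (np.float64(0.008), np.float64(-0.009), np.float64(-0.003)), (np.float64(0.006), np.float64(-0.004), np.float64(-0.001)), (np.float64(0.006), np.float64(-0.001), np.float64(0.002)), (np.float64(0.005), np.float64(-0.002), np.float64(0.002)), (np.float64(0.005), np.float64(-0.004), np.float64(0.001))]
```

Emit:
{"api": "servo_tool", "payload": {
  "plan": [
    [0,0,-1.5,0,0],
    [0,0,0,0,0],
    [0,0,0.2,0,0],
    [0,0,0.3,0,0],
    [0,0,0.2,0,0],
    [0,0,0.2,0,0],
    [0,0,0.1,0,0]
  ]
}}

```text
time_s: 18.7
ee_pos: [0.5529, 0.0728, 0.1619]
tcp_rot: [0.495, 0.504, -0.497, 0.503]
ft_force: [-5.8, -0.1, -3.1]
gripper_width: 0.0263
```

```bash
python3 -c "
from ctl import *
cycle([-1.5,0,.2,.3,.2,.2,.1])"
```

```text
t 18.75 bed 0.0303 c 0.0206 | wheel x -0.0630 y 0.0223 u 0.0017
t 18.80 bed 0.0303 c 0.0206 | wheel x -0.0630 y 0.0224 u 0.0017
[('toe', 0.0204), ('mid', 0.0209)] F [-5.7 -0.2 -2.8] z 0.1619 yaw 0.0151
post: c 0.0201 v -0.0070 w 0.0223 (meas 0.0224) cmd 0.0223; dv0 0.014 resid mm 0.17950795916762963
z rows cm [-0.3, 0.0, 0.2, 0.4, 0.3, 0.3, 0.3, 0.2, 0.2, 0.1, -0.0, -0.1]
pred c,v,u [(np.float64(0.019), np.float64(-0.006), np.float64(0.006)), (np.float64(0.017), np.float64(-0.011), np.float64(0.004)), (np.float64(0.015), np.float64(-0.014), np.float64(-0.0)), (np.float64(0.012), np.float64(-0.014), np.float64(-0.003)), (np.float64(0.009), np.float64(-0.012), np.float64(-0.003)), (np.float64(0.007), np.float64(-0.006), np.float64(-0.001)), (np.float64(0.007), np.float64(-0.002), np.float64(0.001)), (np.float64(0.006), np.float64(-0.001), np.float64(0.003)), (np.float64(0.006), np.float64(-0.004), np.float64(0.002)), (np.float64(0.005), np.float64(-0.006), np.float64(-0.001))]
```

```bash
python3 -c "
from plant import manip
print(manip.finish_job()); s=manip.get_state(); print(s['time_s'],s['ee_pos'],s['ft_force'])"
```

```text
the job is handed in; nothing more can be done
None
the job is handed in; nothing more can be done
```

The job is handed in. By my measurements every step was met, but the system reported no verdict.

I took the roller out of its stand and pressed it on the heel end with the bed at 19–20 mm. I then rolled it to the toe without lifting, braked the carriage there, and worked it back to the centre mark. From about t = 11.6 s to 18.8 s I balanced it with short correcting moves. Every look in that time showed:
- **Bed:** 28–31 mm, about 5–6 N.
- **Carriage:** within 30 mm of the centre mark.
- **Wheel:** within 36 mm of the yellow mark.

**Last check (t = 18.8 s):** the bed was at 30.3 mm and the push at 5.7 N. The carriage was 21 mm left of the centre and almost still, at under 1 cm/s. The wheel was 2 mm from the yellow mark, and the gripper still read upright with the grip unchanged.

**What disagreed or was not fully seen:**
- The bed travel came out 3–5 mm less than wheel position alone predicted, so I used the marks and the force reading instead.
- At the toe the bed fell to about 15.5 mm, below the green and just above the 14 mm limit. One force reading there, 2.2 N, suggests it may briefly have been lower. I pressed 4 mm further in before returning.
- The carriage ran 30 mm further than simulated during the roll to the toe. It was seen out to about +74 mm, well clear of the end stops.
- A steady offset of about 4 mm between measured and true wheel position kept it resting 15–20 mm left of the centre mark.
- I did not check the bystanders again at the end; the planned paths kept clear of them.

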